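# Send the white grinding balls to the empty jar through a two-way chute

### The arm

A 6-joint arm with a two-finger parallel gripper is mounted at the origin on a cart in front of the work surface, level with it; the furniture and walls round the work are solid. World frame = base frame: x ahead of the robot, y to its left, z up, the work surface at z = 0. Lengths are in m, angles in rad, forces in N, time in s.
With the tool pointing down it reaches from about 0.35 to 0.975 m from the base axis. Payload 4.9 kg.
Tool frame: the origin (TCP) lies at the very end of the fingers, on their centre line; the grasp point (between the pads) lies 19 mm behind it; z points along the fingers, y is the line along which they close (so a half turn about z gives the same grasp; the last joint's range is limited). The gripper opens to 85 mm and grips with 20 to 120 N. Pads are 22 mm wide; open, the fingers measure 114 mm over their backs; the gripper's body (76 mm by 85 mm) begins 54 mm behind the grasp point. The pads swing forward as they close: fully open they stand 13 mm farther back than shut.
Start: joints at [1.118, 0.053, 1.613, -0, 1.476, -0.119], TCP at [0.205, 0.59, 0.207] pointing down, gripper open.
Joint ranges: [-3.01, 3.01], [-1.01, 2.22], [0.06, 2.58], [-1.02, 4.17], [0.09, 2.62], [-3.14, 3.14]. Speed limits (rad/s): [2.57, 2.57, 3.14, 3.14, 3.14, 3.14].

### API

Orientations are given as a rotation vector (axis times angle).
In Python, from station import ctrl, imaging gives the robot as it stands.
- The arm moves only by the tool play_rows, never from a script. Its argument "series" is a list of rows, each a list of 3 entries, a list of its own where there are three numbers: the opening, from 0 (shut) to 1 (fully open), then the shift along the tool's x, y, z each as a share of 0.05 m, from -1 to 1, then the turn, a rotation vector about the tool's x, y, z each as a share of 8 degrees, from -1 to 1. In form: [[grip, [dx, dy, dz], [ax, ay, az]], ...]. A call has 1 to 8 rows; each row shifts and turns the commanded pose from where the row before left it, along the tool's axes as they then stand; what a row does not reach is not made up. A row lasts 1/8 s, in which the tool goes at most 62.5 mm and 10.7 degrees, less where a joint would pass 70% of its speed; a pose out of reach is approached as far as the arm can. A call with a number of a shift or a turn outside -1 to 1 is refused whole. A call with a gripper value outside its range is refused whole. The fingers move at their own pace and stop on an object; "force" is the grip in N (left out, the last holds). Time passes only in rows, so rows that do not move let the fingers close. It gives the time, the measured TCP pose, the force, the opening and the grip force at its end, in the units of the state.
- ctrl.get_obs(): the state, without advancing time (a new reading comes with each control period).
- imaging.get_image(name): name is "side" or "top"; returns a dict with "color" (420x560x3 uint8, blue, green, red), "fx", "fy", "cx", "cy" (pixels), "D" ([k1, k2, p1, p2, k3] as OpenCV has them; the pictures are not rectified), "extrinsics" (4x4, takes a point from world to camera coordinates). Camera axes: x right, y down, z forward; pixel columns grow to the right and rows downward; lengths in m; the calibration is good to about 2 mm. A picture is of the moment at which its call begins. There is no depth.
- ctrl.finish_job(): hands the job in; it is judged then, once.
The state is a dict: "t": time; "q": joint angles; "dq": joint speeds; "effort": joint torques, N m; "tool_pos": TCP position; "tool_rot": TCP orientation; "contact_force": force on the tool from outside, world axes, zero at the start; "wrist_torque": the same for the moment, N m; "opening": finger opening in m; "grip_force": force on a finger pad.
Only numpy, scipy, OpenCV 4.12 (cv2) and the standard library are available. Lean on these libraries where they do the work, as an engineer would, in place of code of your own. Each camera call takes 0.05 s, during which the arm holds its last target. There are 200 camera calls.

### The job

Fill the empty jar with the six white grinding balls through the two-way chute: swing the chute's yellow flap with its red knob fully over to the side of the jar that holds the black balls, so that this leg is shut, and only then pour the white balls from the scoop into the hopper. When all of them have run into the empty jar, put the scoop back down on the desk, right way up. Leave the jars where they stand, keep the two kinds apart, and do not shove or knock over the bottles.

Things in the scene. Friction and masses are not known exactly. Their poses are not given: they have to be found in the camera images.
- chute: Fixed two-way chute: base plate 120 (x) x 270 (y) x 8, centre post, above it a closed Y-shaped steel duct with a clear front; outlets at y = +100 and -100, 100 above the desk, each over a jar. Duct at most 175 high beyond 65 from the middle. Origin: middle of the base's underside, on the desk; x to its back (clear front and lever look to -x), y to its left outlet, z up.
- chute_mouth (a point): Centre of the hopper's open mouth on top of the chute, straight above its origin at height 266. The mouth measures 110 (chute x) by 140 (chute y); four sloping sheets lead from its rim down into the throat (44 by 52), 38 below.
- flap (a joint): Yellow flap in the throat, hinged at the fork (184 high, shaft along chute x), 43 tall. 0: upright. Positive: top leans left (+y of the chute); at the stop, +0.6, it shuts the left leg, all goes out right. Negative: leans right; at -0.6 it shuts the right leg, all goes out left. Stiff hinge, stays where left; about 1.3 N at the knob moves it. Starts between -0.35 and 0.35.
- flap_knob (a point): Middle of the red knob on the flap's lever: a rod 16 thick, 38 long, pointing forward (chute -x), 48 above the hinge axis with the flap upright, 74 in front of the chute's middle. Lever and flap are one piece and lean the same way: the knob goes 27 to either side. Free air beside and above it; the hopper's front rim is 19 behind its middle and 34 above.
- empty_jar: Empty clear jar with a blue collar, loose: 64 wide (collar 67), 82 tall, inside 58 wide, floor 4 thick. It stands on the chute's base plate under one of the outlets (which one varies). Origin: centre of its underside; z up. The white balls belong in it.
- dark_jar: The same kind of clear jar, with a black collar and three black balls in it, under the other outlet. Origin: centre of its underside; z up.
- scoop: Steel scoop with black handle, loose, about 0.2 kg, on low feet, holding the white balls. Origin: on the desk under the bowl; x to the open spout, handle to -x, z up. Bowl x -45 to +59, 66 wide at the back, 54 at the spout, walls 24 to 15 high. Its floor rises 8 degrees to the spout: carried level and steadily the balls stay in; tipped spout-down by 35 to 45 degrees they roll out.
- scoop_grip (a point): Middle of the scoop's black handle, a bar 74 long (scoop x), 18 wide (scoop y), 16 high, centred at scoop x = -99, 40 above the desk, free air under it. Can be gripped from above across its width.
- scoop_lip (a point): Middle of the edge of the scoop's spout: scoop x = +59, 21 above the underside of its feet.
- scoop_bowl (a point): A point in the scoop's bowl amid the balls, at scoop x = -15, 16 above the underside of its feet.
- wash_bottle: White wash bottle with blue cap and bent straw, loose, 65 wide, 191 tall, the straw to y = -55. Origin: on its underside; the body's axis is at y = +22.
- reagent_bottle: Brown reagent bottle with a red cap, loose, 58 wide, 110 tall. Origin: centre of its underside.
- brass_weight: Small brass balance weight with a knob, fixed, 26 wide, 30 tall. Origin: centre of its underside.
- white_ball_0: White ceramic grinding ball, 15 across, 11 g. Origin: its centre.
- white_ball_1: White ceramic grinding ball, 15 across, 11 g. Origin: its centre.
- white_ball_2: White ceramic grinding ball, 15 across, 11 g. Origin: its centre.
- white_ball_3: White ceramic grinding ball, 15 across, 11 g. Origin: its centre.
- white_ball_4: White ceramic grinding ball, 15 across, 11 g. Origin: its centre.
- white_ball_5: White ceramic grinding ball, 15 across, 11 g. Origin: its centre.
- dark_ball_0: Black ceramic grinding ball, 15 across, 11 g, in the dark jar. Origin: its centre.
- dark_ball_1: Black ceramic grinding ball, 15 across, 11 g, in the dark jar. Origin: its centre.
- dark_ball_2: Black ceramic grinding ball, 15 across, 11 g, in the dark jar. Origin: its centre.
Mind the look-alikes: they are no part of the job. What is shaped like the dark_jar but pink is not meant.

How it is judged:
On the way, in this order (a step that is already met when the one before it is completed fails the run):
1. the flap is fully over and shuts the leg to the jar with the black balls, while all six white balls are still in the scoop (((y of empty_jar in the frame of chute above 0 m and value of joint flap below -0.5 rad) or (y of empty_jar in the frame of chute below 0 m and value of joint flap above 0.5 rad)) and distance between each of white_ball_0, white_ball_1, white_ball_2, white_ball_3, white_ball_4, white_ball_5 and scoop_bowl below 0.055 m), for 0.2 s.
2. all six white balls are in the empty jar (horizontal distance between each of white_ball_0, white_ball_1, white_ball_2, white_ball_3, white_ball_4, white_ball_5 and empty_jar below 0.03 m and z of white_ball_0 in the frame of empty_jar between 0 and 0.075 m and z of white_ball_1 in the frame of empty_jar between 0 and 0.075 m and z of white_ball_2 in the frame of empty_jar between 0 and 0.075 m and z of white_ball_3 in the frame of empty_jar between 0 and 0.075 m and z of white_ball_4 in the frame of empty_jar between 0 and 0.075 m and z of white_ball_5 in the frame of empty_jar between 0 and 0.075 m), for 0.2 s.
At the end, for the whole second after the job is handed in: All six white balls rest inside the once empty jar, the three black ones in theirs; both jars upright (0.1 rad); the flap still beyond 0.5 rad, shutting the black balls' leg; the scoop flat on the desk (6 mm, 0.08 rad), released and at rest (all of step 2 and ((y of empty_jar in the frame of chute above 0 m and value of joint flap below -0.5 rad) or (y of empty_jar in the frame of chute below 0 m and value of joint flap above 0.5 rad)) and horizontal distance between each of dark_ball_0, dark_ball_1, dark_ball_2 and dark_jar below 0.03 m and z of dark_ball_0 in the frame of dark_jar between 0 and 0.075 m and z of dark_ball_1 in the frame of dark_jar between 0 and 0.075 m and z of dark_ball_2 in the frame of dark_jar between 0 and 0.075 m and linear speed of each of white_ball_0, white_ball_1, white_ball_2, white_ball_3, white_ball_4, white_ball_5 below 0.05 m/s and height (world z) of scoop between -0.004 and 0.006 m and angle between scoop's own z axis and vertical below 0.08 rad and linear speed of scoop below 0.02 m/s and angle between each of empty_jar, dark_jar's own z axis and vertical below 0.1 rad); the robot touches nothing.
It fails at once if a jar is shifted by more than 20 mm or tipped (distance of any of empty_jar, dark_jar from where it was at the start of the episode above 0.02 m or angle between any of empty_jar, dark_jar's own z axis and vertical above 0.3 rad).
It fails at once if a white ball falls into the jar with the black balls ((horizontal distance between white_ball_0 and dark_jar below 0.03 m and z of white_ball_0 in the frame of dark_jar between 0 and 0.075 m) or (horizontal distance between white_ball_1 and dark_jar below 0.03 m and z of white_ball_1 in the frame of dark_jar between 0 and 0.075 m) or (horizontal distance between white_ball_2 and dark_jar below 0.03 m and z of white_ball_2 in the frame of dark_jar between 0 and 0.075 m) or (horizontal distance between white_ball_3 and dark_jar below 0.03 m and z of white_ball_3 in the frame of dark_jar between 0 and 0.075 m) or (horizontal distance between white_ball_4 and dark_jar below 0.03 m and z of white_ball_4 in the frame of dark_jar between 0 and 0.075 m) or (horizontal distance between white_ball_5 and dark_jar below 0.03 m and z of white_ball_5 in the frame of dark_jar between 0 and 0.075 m)).
It fails at once if a bottle is shoved by more than 30 mm or knocked over (distance of any of wash_bottle, reagent_bottle from where it was at the start of the episode above 0.03 m or angle between any of wash_bottle, reagent_bottle's own z axis and vertical above 0.4 rad).
It also fails if it takes over 58 s, if anything falls off the work surface, if the arm or the gripper's body presses on something with over 40 N, if the wrist force passes 120 N, or if a joint passes its speed limit or range.

## Working session

There is one attempt and no reset: what is moved stays moved. The work goes in short steps, Python scripts to look and compute and a tool call to move; the robot and the scene stay as the last step left them, time stands still between calls to the robot, and variables do not carry over. Pictures are saved under pics/ and viewed, at most 10 in all, crops included, and the job is handed in when it is done.

Besides the shell and the picture viewer there is one more tool, called after "Emit:" as name(argument=value, ...), one argument or row to a line, values as JSON. play_rows: Moves the arm, as the interface text tells. Shift numbers are shares of 0.05 m and turn numbers shares of 8 degrees, none past 1 either way. Its arguments: {"type":"object","properties":{"series":{"type":"array"},"force":{"type":"number"}},"required":["series"]}

```bash
mkdir -p pics
cat > h.py <<'E'
import numpy as np, cv2
from station import ctrl, imaging
def cam(n):
    d=imaging.get_image(n); d['K']=np.array([[d['fx'],0,d['cx']],[0,d['fy'],d['cy']],[0,0,1.]]); d['E']=np.array(d['extrinsics']); d['D']=np.array(d['D'],float); return d
def ray(d,p):
    u=cv2.undistortPoints(np.array([[p]],float),d['K'],d['D'])[0,0]
    R=d['E'][:3,:3];t=d['E'][:3,3]; return -R.T@t, R.T@np.array([u[0],u[1],1.])
def onz(d,p,z):
    o,v=ray(d,p); return o+v*(z-o[2])/v[2]
def proj(d,P):
    P=np.atleast_2d(np.array(P,float)); r=cv2.Rodrigues(d['E'][:3,:3])[0]
    return cv2.projectPoints(P,r,d['E'][:3,3],d['K'],d['D'])[0][:,0]
def tri(d1,p1,d2,p2):
    o1,v1=ray(d1,p1);o2,v2=ray(d2,p2)
    s=np.linalg.lstsq(np.c_[v1,-v2],o2-o1,rcond=None)[0]
    a=o1+s[0]*v1;b=o2+s[1]*v2; return (a+b)/2,np.linalg.norm(a-b)
E
python3 - <<'E'
from h import *
for n in ('side','top'):
    d=cam(n); cv2.imwrite(f'pics/{n}0.png',d['color']); o=-d['E'][:3,:3].T@d['E'][:3,3]; print(n,o.round(3),d['E'][:3,:3].round(2).tolist(),d['fx'])
o=ctrl.get_obs(); print(o)
E
```

```text
side [0.474 1.182 0.569] [[-1.0, -0.09, 0.01], [-0.04, 0.38, -0.93], [0.08, -0.92, -0.38]] 427.9402839767795
top [0.499 0.258 1.233] [[0.02, -1.0, 0.03], [-1.0, -0.02, -0.07], [0.07, -0.03, -1.0]] 397.6872692420531
{'t': 0.1, 'q': array([ 1.11798608e+00,  5.33539560e-02,  1.61414767e+00,  7.81078885e-06,
        1.47599596e+00, -1.19018722e-01]), 'dq': array([-0.00078922,  0.00092007, -0.00205047,  0.00155044,  0.00177271,
       -0.00257731]), 'effort': array([ 1.38012783e-04, -3.94907105e+01, -3.71361351e+01, -7.80937648e-05,
        3.99779718e-03, -1.08001527e-05]), 'tool_pos': array([0.20450964, 0.58995458, 0.20625226]), 'tool_rot': array([-5.21798254e-01, -3.09740222e+00,  2.86683993e-03]), 'contact_force': array([-0.05957041, -0.10188223, -0.55042993]), 'wrist_torque': array([-0.00366635,  0.0050203 ,  0.02766927]), 'grip_force': 0.0, 'opening': 0.08518830754646665}
```

View pics/side0.png

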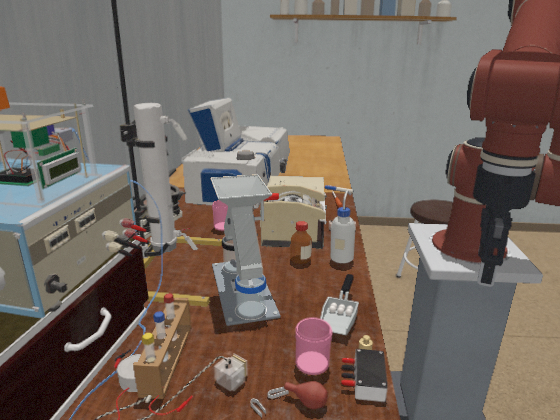

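View pics/top0.png

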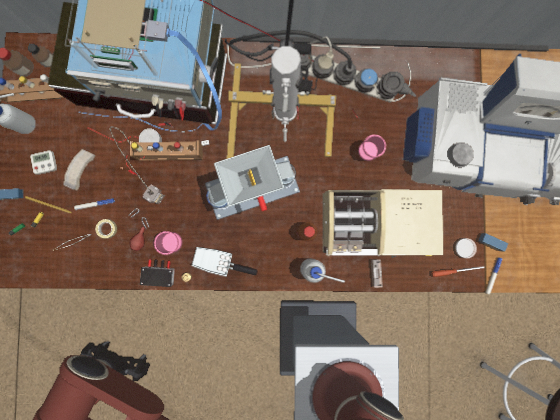

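The chute is at top (250,180), with the red knob at (262,202). The scoop is at (212,262), with its handle pointing right at (243,268). The blue-collar jar is at side (250,285). The pink look-alikes are at side (313,345) and (222,215) and at top (167,243) and (372,147). I'll enlarge the jars, knob and scoop to confirm.

Run:
```python
from h import *
s=cv2.imread('pics/side0.png');t=cv2.imread('pics/top0.png')
a=cv2.resize(s[165:345,195:375],(540,540),interpolation=cv2.INTER_CUBIC)
cv2.imwrite('pics/c1.png',a)
b=cv2.resize(t[140:290,180:330],(600,600),interpolation=cv2.INTER_CUBIC)
cv2.imwrite('pics/c2.png',b)
```

```text
(no output)
```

View pics/c1.png

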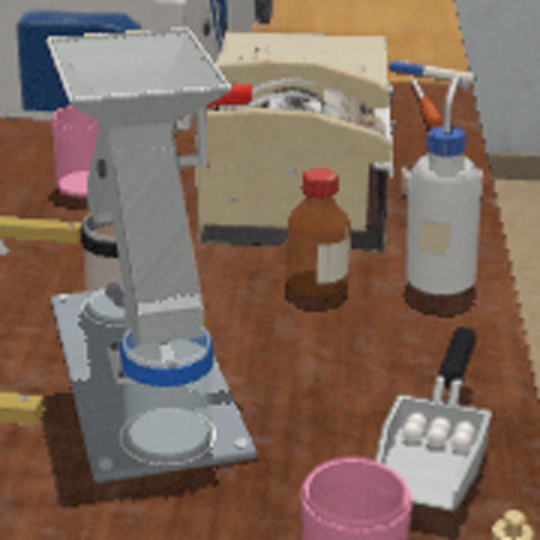

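View pics/c2.png

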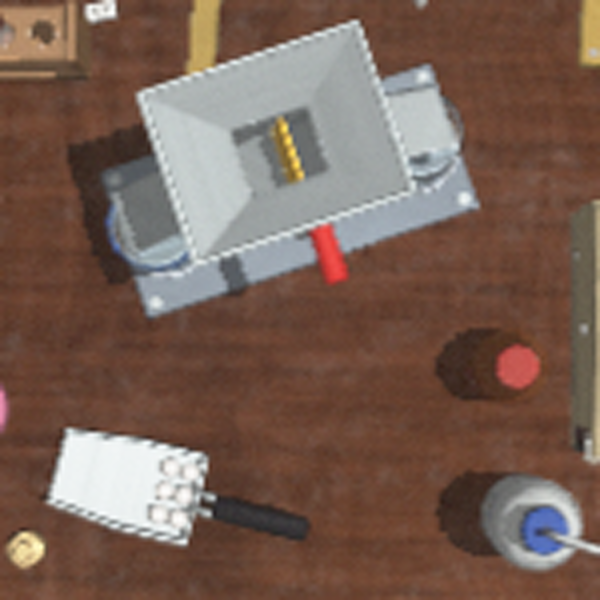

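The crops confirm it. The blue-collar empty jar is under the left (+y) outlet at side (250,285). The black-collar jar is on the far, right (-y) side at side (230,240). So the knob must go right (chute -y). Next I'll measure.

```bash
cat > m.py <<'E'
from h import *
t=cam('top');s=cam('side')
f=lambda p:(p[0]/4+180,p[1]/4+140)
C=np.array([onz(t,f(p),0.266)[:2] for p in [(138,93),(358,20),(412,188),(197,262)]])
print('rim',C.round(3).tolist(),'c',C.mean(0).round(4),'len',[round(np.linalg.norm(C[i]-C[(i+1)%4]),3) for i in range(4)])
# order: (left-back),(right-back),(right-front),(left-front)
yd=(C[0]+C[3]-C[1]-C[2]); print('yaw',np.degrees(np.arctan2(-yd[0],yd[1])))
def red(d,box):
    x0,y0,x1,y1=box;im=d['color'];h=cv2.cvtColor(im,cv2.COLOR_BGR2HSV)
    m=(((h[...,0]<6)|(h[...,0]>174))&(h[...,1]>170)&(h[...,2]>90)).astype(np.uint8)
    k=np.zeros_like(m);k[y0:y1,x0:x1]=m[y0:y1,x0:x1]; M=cv2.moments(k,True); return (M['m10']/M['m00'],M['m01']/M['m00']),M['m00']
pt,a=red(t,(250,190,275,215));ps,b=red(s,(258,188,285,206));print('knob',pt,a,ps,b,tri(t,pt,s,ps), 'top@z.23',onz(t,pt,.23))
def dark(d,box):
    x0,y0,x1,y1=box;m=np.zeros(d['color'].shape[:2],np.uint8);m[y0:y1,x0:x1]=(d['color'][y0:y1,x0:x1].max(2)<50)
    n,l,st,c=cv2.connectedComponentsWithStats(m);i=1+st[1:,4].argmax();(cc,wh,an)=cv2.minAreaRect(np.argwhere(l==i)[:,::-1].astype(np.float32));return c[i],st[i],(cc,wh,an),cv2.boxPoints((cc,wh,an))
for d,bx in((t,(228,255,262,282)),(s,(335,268,360,302))):
    c,st,r,q=dark(d,bx);print('handle',c,st,r);P=[onz(d,x,.044) for x in q];print(np.round(P,3).tolist(),onz(d,c,.044).round(4))
# bowl balls and corners
for n,p,z in[('spoutL',(67,430),.02),('spoutR',(48,500),.02),('backR',(187,545),.03),('backL',(208,455),.03),('hend',(307,528),.045),('hstart',(215,506),.045)]: print(n,onz(t,f(p),z).round(4))
for n,p,z in[('reag',(517,367),.11),('wash',(545,530),.19),('brass',(25,550),.02)]: print(n,onz(t,f(p),z).round(4))
print(onz(t,(167,243),.08))
E
python3 m.py
```

```text
rim [[0.663, 0.384], [0.711, 0.25], [0.608, 0.216], [0.56, 0.346]] c [0.6357 0.299 ] len [np.float64(0.142), np.float64(0.109), np.float64(0.138), np.float64(0.11)]
yaw 19.974139058725417
knob (262.06849315068496, 203.78082191780823) 73.0 (273.4406779661017, 196.59322033898306) 59.0 (array([0.56524738, 0.26617158, 0.23066879]), np.float64(0.006166501954374392)) top@z.23 [0.56837634 0.26639635 0.23      ]
handle [247.         267.42857143] [244 267   7   2   7] ((247.02943420410156, 267.38238525390625), (6.063390731811523, 0.7276068925857544), 14.03624439239502)
[[0.393, 0.318, 0.044], [0.395, 0.318, 0.044], [0.391, 0.3, 0.044], [0.389, 0.301, 0.044]] [0.3915 0.3091 0.044 ]
handle [347.025      283.06666667] [342 275  11  19 120] ((346.73284912109375, 283.71234130859375), (7.256551265716553, 19.311790466308594), 20.556045532226562)
[[0.403, 0.357, 0.044], [0.383, 0.276, 0.044], [0.368, 0.286, 0.044], [0.389, 0.366, 0.044]] [0.3854 0.3199 0.044 ]
spoutL [0.4471 0.4628 0.02  ]
spoutR [0.3945 0.4755 0.02  ]
backR [0.3633 0.3696 0.03  ]
backL [0.4304 0.3554 0.03  ]
hend [0.3786 0.28   0.045 ]
hstart [0.3939 0.3482 0.045 ]
reag [0.4998 0.1327 0.11  ]
wash [0.3939 0.1222 0.19  ]
brass [0.3569 0.4917 0.02  ]
[0.46123816 0.53790492 0.08      ]
```

```bash
cat > plan.py <<'E'
import sys,json
from h import *
from scipy.spatial.transform import Rotation as R
C=np.array([.636,.299]);YAW=np.radians(19.8);XH=np.array([np.cos(YAW),np.sin(YAW)]);YH=np.array([-XH[1],XH[0]])
def ch(x,y,z): return np.r_[C+x*XH+y*YH,z]
def rot(yaw,pitch=0):  # tool x at yaw (deg) when down; pitch>0 = spout (tool x) down
    y=np.radians(yaw);M=np.c_[[np.cos(y),np.sin(y),0],[np.sin(y),-np.cos(y),0],[0,0,-1]]
    return R.from_matrix(M)*R.from_rotvec([0,np.radians(-pitch),0])
def plan(grip,legs,pose=None):
    """legs: (pos, R, n rows, ease?)"""
    o=ctrl.get_obs(); print('q',o['q'].round(2),'pos',o['tool_pos'].round(4),'F',o['contact_force'].round(1),'t',o['t'])
    p,r=(o['tool_pos'],R.from_rotvec(o['tool_rot'])) if pose is None else pose
    rows=[]
    for P,Rt,n in legs:
        p0,r0=p.copy(),r;dv=(r0.inv()*Rt).as_rotvec()
        for i in range(1,n+1):
            s=i/n if n<4 else (lambda u:u*u*(3-2*u)*.6+u*.4)(i/n)
            d=r.inv().apply(p0+s*(np.array(P)-p0)-p)/.05; a=np.degrees((r.inv()*(r0*R.from_rotvec(s*dv))).as_rotvec())/8
            d=d.round(2);a=a.round(2); rows.append([grip,d.tolist(),a.tolist()])
            assert abs(d).max()<=1 and abs(a).max()<=1,(d,a)
            p=p+r.apply(d*.05); r=r*R.from_rotvec(np.radians(a*8))
    for i in range(0,len(rows),8): print(json.dumps(rows[i:i+8]))
    print('end',p.round(4),r.as_matrix()[:,0].round(3)); return p,r
E
python3 - <<'E'
from plan import *
r=rot(110)
plan(0,[(ch(-.088,.04,.30),r,14),(ch(-.088,.04,.215),r,4)])
E
```

```text
q [ 1.12  0.05  1.61 -0.    1.48 -0.12] pos [0.2046 0.5901 0.2067] F [-1.3  0.8  0.3] t 0.2
[[0, [-0.31, -0.12, -0.07], [-0.0, 0.0, 0.24]], [0, [-0.44, -0.15, -0.1], [-0.0, 0.0, 0.33]], [0, [-0.55, -0.17, -0.12], [-0.0, 0.0, 0.43]], [0, [-0.66, -0.15, -0.14], [-0.0, 0.0, 0.48]], [0, [-0.73, -0.12, -0.16], [-0.0, 0.0, 0.54]], [0, [-0.78, -0.07, -0.17], [-0.0, 0.0, 0.57]], [0, [-0.82, -0.0, -0.17], [-0.0, 0.0, 0.59]], [0, [-0.8, 0.06, -0.17], [-0.0, 0.0, 0.59]]]
[[0, [-0.78, 0.12, -0.17], [-0.01, 0.0, 0.57]], [0, [-0.72, 0.18, -0.16], [0.0, 0.0, 0.54]], [0, [-0.64, 0.21, -0.14], [0.0, 0.0, 0.48]], [0, [-0.54, 0.21, -0.13], [0.0, 0.0, 0.42]], [0, [-0.42, 0.2, -0.09], [0.0, 0.0, 0.34]], [0, [-0.29, 0.15, -0.07], [0.0, 0.0, 0.24]], [0, [-0.0, 0.0, 0.33], [0.0, 0.0, -0.0]], [0, [-0.0, 0.0, 0.52], [0.0, 0.0, -0.0]]]
[[0, [-0.0, 0.0, 0.52], [0.0, 0.0, -0.0]], [0, [-0.0, 0.0, 0.33], [0.0, 0.0, -0.0]]]
end [0.5395 0.3069 0.2148] [-0.342  0.94  -0.   ]
```

Emit:
play_rows(
  series=[
    [0,[-0.31,-0.12,-0.07],[0,0,0.24]],
    [0,[-0.44,-0.15,-0.1],[0,0,0.33]],
    [0,[-0.55,-0.17,-0.12],[0,0,0.43]],
    [0,[-0.66,-0.15,-0.14],[0,0,0.48]],
    [0,[-0.73,-0.12,-0.16],[0,0,0.54]],
    [0,[-0.78,-0.07,-0.17],[0,0,0.57]],
    [0,[-0.82,0,-0.17],[0,0,0.59]],
    [0,[-0.8,0.06,-0.17],[0,0,0.59]],
  ],
)

```text
t: 1.2
tool_pos: [0.405, 0.4205, 0.2634]
tool_rot: [1.318, 2.851, 0.001]
contact_force: [0.7, 0.0, -0.1]
opening: -0.0001
grip_force: 0.0
```

Emit:
play_rows(
  series=[
    [0,[-0.78,0.12,-0.17],[0,0,0.57]],
    [0,[-0.72,0.18,-0.16],[0,0,0.54]],
    [0,[-0.64,0.21,-0.14],[0,0,0.48]],
    [0,[-0.54,0.21,-0.13],[0,0,0.42]],
    [0,[-0.42,0.2,-0.09],[0,0,0.34]],
    [0,[-0.29,0.15,-0.07],[0,0,0.24]],
    [0,[0,0,0],[0,0,0]],
  ],
)

```text
t: 2.08
tool_pos: [0.5402, 0.3065, 0.3006]
tool_rot: [-1.804, -2.572, -0.0]
contact_force: [-0.7, 0.6, -0.5]
opening: 0.0001
grip_force: 0.0
```

Emit:
play_rows(
  series=[
    [0,[0,0,0.35],[0,0,0]],
    [0,[0,0,0.5],[0,0,0]],
    [0,[0,0,0.5],[0,0,0]],
    [0,[0,0,0.35],[0,0,0]],
    [0,[-0.3,0,0],[0,0,0]],
    [0,[-0.3,0,0],[0,0,0]],
    [0,[0,0,0],[0,0,0]],
  ],
)

```text
t: 2.95
tool_pos: [0.5511, 0.2779, 0.217]
tool_rot: [1.804, 2.57, 0.003]
contact_force: [0.0, -0.3, -0.5]
opening: 0.0001
grip_force: 0.0
```

Emit:
play_rows(
  series=[
    [0,[-0.1,0,0],[0,0,0]],
    [0,[-0.1,0,0],[0,0,0]],
    [0,[-0.1,0,0],[0,0,0]],
    [0,[0,0,0],[0,0,0]],
  ],
)

```text
t: 3.45
tool_pos: [0.5551, 0.2647, 0.2154]
tool_rot: [-1.803, -2.573, -0.0]
contact_force: [-0.1, 0.1, -0.0]
opening: 0.0002
grip_force: 0.0
```

Run:
```python
from h import *
t=cam('top');s=cam('side')
a=cv2.resize(t['color'][140:240,205:305],(500,500),interpolation=cv2.INTER_CUBIC)
cv2.imwrite('pics/c3.png',a);cv2.imwrite('pics/s3.png',s['color'])
h=cv2.cvtColor(t['color'],cv2.COLOR_BGR2HSV)
print(ctrl.get_obs()['contact_force'])
```

```text
[ 0.63323137 -0.18864266 -0.59704931]
```

View pics/c3.png

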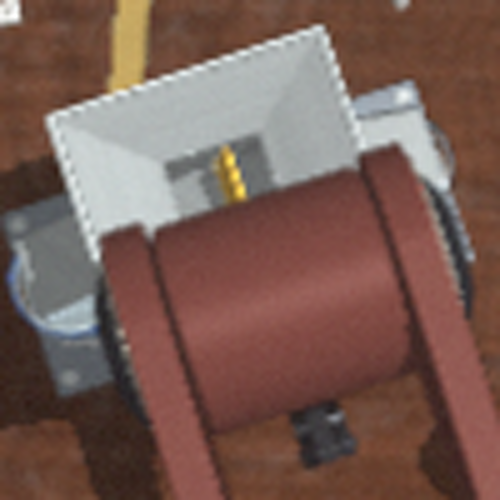

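The top crop shows the yellow flap edge still near (250,170), apparently unmoved, and the arm hides the knob. I'll compare the flap pixels and check the side view.

Run:
```python
from h import *
im0=cv2.imread('pics/top0.png')
im1=cam('top')['color']
for im in(im0,im1):
    h=cv2.cvtColor(im,cv2.COLOR_BGR2HSV);m=(h[...,0]>15)&(h[...,0]<35)&(h[...,1]>120)&(h[...,2]>100)
    for r in range(168,188,2):
        c=np.where(m[r,235:275])[0]+235; print(r,c.tolist(),end=' ')
    print()
a=cv2.imread('pics/s3.png')[165:245,210:310];cv2.imwrite('pics/c4.png',cv2.resize(a,(750,600),interpolation=cv2.INTER_CUBIC))
```

```text
168 [] 170 [249, 250] 172 [249, 250, 251] 174 [249, 250, 251, 252] 176 [250, 251, 252] 178 [250, 251, 252, 253] 180 [251, 252, 253, 254] 182 [252, 253, 254] 184 [252, 253, 254] 186 [] 
168 [] 170 [249, 250] 172 [249, 250, 251] 174 [249, 250, 251, 252] 176 [250, 251, 252] 178 [250, 251, 252, 253] 180 [251, 252] 182 [] 184 [] 186 []
```

View pics/c4.png

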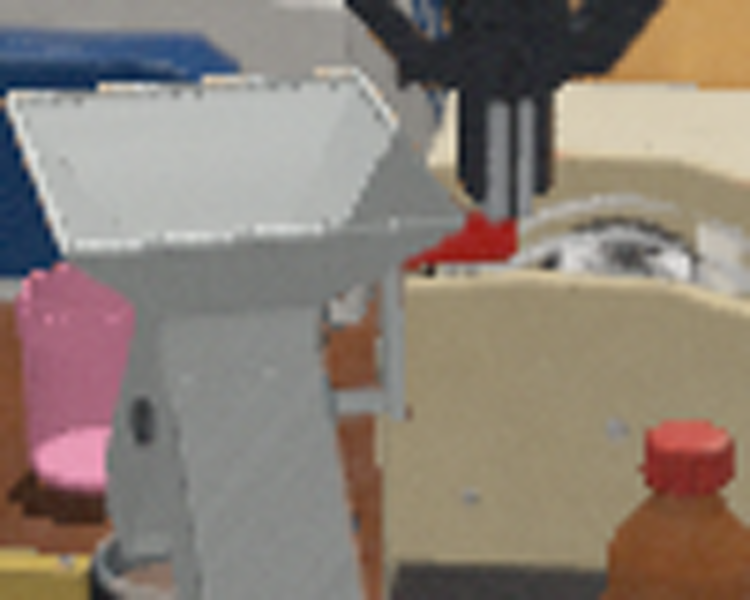

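Run:
```python
from plan import *
d=cam('side');p=ctrl.get_obs()['tool_pos'];print(p)
print(proj(d,[p,p+[0,0,.01],p+[0,0,.019],ch(-.074,-.008,.232),ch(-.074,-.008,.224),ch(-.093,-.008,.224),ch(-.055,-.008,.232)]))
```

```text
[0.55488305 0.26508533 0.21537532]
[[276.61177883 202.72325139]
 [276.63498291 198.65635362]
 [276.65603499 194.96965618]
 [270.42151102 195.91846772]
 [270.42180221 199.1912901 ]
 [278.41796822 198.50228703]
 [262.32697323 196.6013743 ]]
```

Run:
```python
from plan import *
d=cam('side')
P=np.array([.2046,.590,.2065]);print(proj(d,[P+[0,0,k] for k in(0,.013,.032)]))
a=cv2.imread('pics/side0.png')[210:310,460:540];cv2.imwrite('pics/c5.png',np.hstack([cv2.resize(a,(400,500),interpolation=cv2.INTER_CUBIC),cv2.resize(d['color'][165:245,240:304],(400,500),interpolation=cv2.INTER_CUBIC)]))
```

```text
[[479.76669017 290.12732307]
 [481.35766827 283.01433184]
 [483.71343439 272.41731789]]
```

View pics/c5.png

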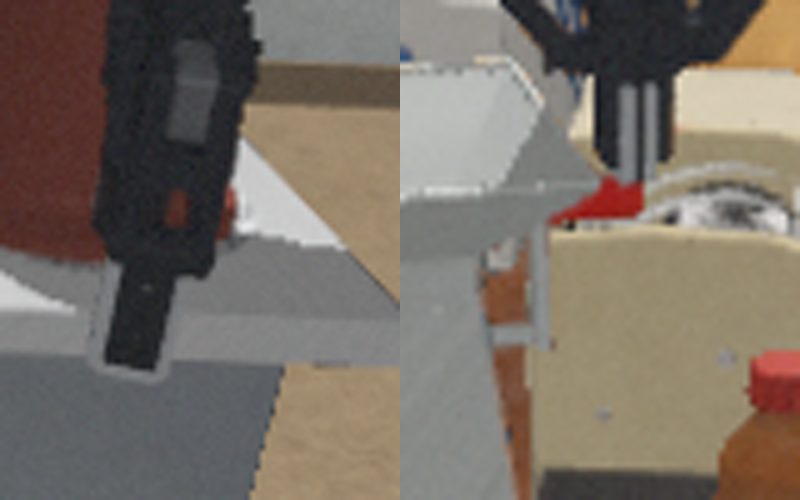

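Run:
```python
from plan import *
d=cam('side')
print(proj(d,[[.56,.346,.266],[.663,.384,.266],[.711,.25,.266],[.608,.216,.266],ch(-.055,.07,.266),ch(.055,.07,.266)]).round(1).tolist())
p=ctrl.get_obs()['tool_pos']
print(proj(d,[p+[0,0,k] for k in(.02,.025,.054,.073,.09)]).round(1).tolist())
im=d['color'];h=cv2.cvtColor(im,cv2.COLOR_BGR2HSV)
for r in range(176,208,2): print(r,im[r,266:290].sum(1).tolist())
```

```text
[[270.8, 193.8], [218.3, 198.3], [210.4, 177.6], [256.3, 174.6], [270.5, 193.8], [217.8, 198.2]]
[[276.7, 194.6], [276.7, 192.5], [276.7, 180.4], [276.8, 172.3], [276.8, 165.0]]
176 [198, 136, 188, 124, 113, 137, 101, 137, 139, 135, 132, 116, 119, 120, 125, 130, 124, 134, 200, 567, 570, 565, 571, 530]
178 [393, 298, 309, 451, 564, 125, 133, 134, 118, 182, 222, 160, 119, 235, 281, 138, 132, 225, 600, 597, 603, 598, 597, 594]
180 [397, 373, 286, 519, 560, 115, 118, 129, 152, 316, 394, 324, 148, 338, 387, 197, 126, 213, 555, 597, 601, 601, 602, 603]
182 [401, 377, 457, 562, 585, 102, 120, 125, 155, 318, 390, 330, 140, 333, 390, 191, 136, 260, 560, 601, 601, 600, 602, 600]
184 [404, 456, 591, 597, 592, 118, 109, 126, 146, 313, 394, 324, 146, 345, 394, 197, 142, 258, 570, 589, 592, 597, 597, 594]
186 [400, 590, 572, 568, 534, 120, 102, 128, 149, 331, 396, 328, 155, 338, 389, 189, 133, 235, 411, 431, 411, 448, 446, 439]
188 [367, 381, 393, 399, 397, 124, 112, 136, 142, 336, 388, 328, 151, 337, 384, 204, 148, 232, 404, 400, 402, 397, 407, 398]
190 [368, 370, 371, 384, 398, 377, 133, 136, 15
[... 377 characters left out ...]
 213, 211, 213, 259, 421, 417, 406, 440, 442, 460, 488, 499, 479, 548, 482]
198 [313, 267, 229, 204, 213, 217, 205, 215, 224, 224, 213, 210, 254, 463, 502, 572, 547, 445, 448, 595, 612, 619, 597, 504]
200 [316, 156, 380, 417, 388, 438, 401, 427, 478, 480, 480, 483, 506, 479, 417, 389, 248, 183, 418, 607, 619, 576, 458, 482]
202 [526, 528, 537, 529, 515, 516, 498, 488, 494, 494, 501, 496, 483, 480, 477, 475, 494, 501, 528, 525, 517, 527, 541, 537]
204 [389, 408, 402, 408, 403, 411, 401, 393, 400, 400, 401, 395, 392, 396, 399, 403, 401, 399, 399, 399, 391, 405, 405, 396]
206 [405, 405, 395, 403, 401, 399, 404, 405, 405, 400, 395, 392, 388, 391, 395, 401, 400, 400, 396, 397, 396, 407, 406, 410]
```

Gap found: the visible fingertips end at side row 193–194, about 20 mm above where the reported TCP projects (row 202.7). The finger passed over the knob. I'll back off, go 22 mm lower and push again.

Emit:
play_rows(
  series=[
    [0,[0.35,0,0],[0,0,0]],
    [0,[0.35,0,0],[0,0,0]],
    [0,[0,0,0.22],[0,0,0]],
    [0,[0,0,0.22],[0,0,0]],
    [0,[-0.2,0,0],[0,0,0]],
    [0,[-0.2,0,0],[0,0,0]],
    [0,[-0.1,0,0],[0,0,0]],
    [0,[0,0,0],[0,0,0]],
  ],
)

```text
t: 4.75
tool_pos: [0.5505, 0.2733, 0.193]
tool_rot: [-1.802, -2.571, 0.005]
contact_force: [-5.9, -2.5, 4.9]
opening: 0.0
grip_force: 0.5
```

Emit:
play_rows(
  series=[
    [0,[-0.1,0,0],[0,0,0]],
    [0,[-0.06,0,0],[0,0,0]],
    [0,[-0.06,0,0],[0,0,0]],
    [0,[0,0,0],[0,0,0]],
  ],
)

```text
t: 5.25
tool_pos: [0.5541, 0.2634, 0.1931]
tool_rot: [-1.802, -2.571, 0.004]
contact_force: [-6.3, -2.2, 5.1]
opening: -0.0001
grip_force: 0.7
```

```bash
cat > fl.py <<'E'
from plan import *
im=cam('top')['color'];o=ctrl.get_obs();v=o['tool_pos'][:2]-C;print('chute xy',v@XH,v@YH,o['tool_pos'][2],o['contact_force'])
h=cv2.cvtColor(im,cv2.COLOR_BGR2HSV);m=(h[...,0]>15)&(h[...,0]<35)&(h[...,1]>120)&(h[...,2]>100)
for r in range(166,188,2): print(r,(np.where(m[r,235:275])[0]+235).tolist(),end=' ')
E
python3 fl.py
```

```text
chute xy -0.0891344100373673 -0.00580463422956876 0.19299839236832533 [-5.09571786 -0.7842051   4.66292435]
166 [] 168 [255, 256] 170 [252, 253, 254, 255, 256] 172 [249, 250, 251, 252, 253, 254, 255, 256, 257] 174 [250, 251, 252, 253, 254, 255, 256, 257, 258] 176 [250, 251, 252, 253, 254, 255, 256, 257, 258] 178 [251, 252, 253, 254, 255, 256, 257, 258, 259] 180 [252, 253, 254, 255, 256, 257, 258] 182 [] 184 [] 186 []
```

Emit:
play_rows(
  series=[
    [0,[0,-0.1,-0.08],[0,0,0]],
    [0,[-0.06,0,0],[0,0,0]],
    [0,[-0.06,0,0],[0,0,0]],
    [0,[0,0,0],[0,0,0]],
  ],
)

```text
t: 5.8
tool_pos: [0.551, 0.2598, 0.1971]
tool_rot: [-1.797, -2.569, -0.006]
contact_force: [-4.9, 9.9, 2.1]
opening: -0.0002
grip_force: 5.8
```

```bash
python3 fl.py
```

```text
chute xy -0.09325214077140187 -0.008115929452329527 0.1970641971332152 [-5.44191513  9.74422868  1.23195867]
166 [] 168 [255, 256] 170 [252, 253, 254, 255, 256, 257] 172 [249, 250, 251, 252, 253, 254, 255, 256, 257] 174 [250, 251, 252, 253, 254, 255, 256, 257, 258] 176 [250, 251, 252, 253, 254, 255, 256, 257, 258] 178 [251, 252, 253, 254, 255, 256, 257, 258, 259] 180 [252, 253, 254, 255, 256, 257, 258, 259, 260] 182 [252, 253, 254, 255, 256, 257, 258, 259] 184 [] 186 []
```

The flap is now hard on its stop: the yellow has spread to columns 249–260 and the reaction is 10 N. I'll back off and go to the scoop handle.

Run:
```python
from plan import *
r=rot(110);r2=rot(77.4)
p=ctrl.get_obs()['tool_pos']
a=p+np.r_[.04*YH,0]
pr=plan(0,[(a,r,3),(np.r_[a[:2],.32],r,5)])
print()
plan(1,[([.3863,.3148,.12],r2,12),([.3863,.3148,.05],r2,4)],pr)
```

```text
q [ 0.31  0.02  1.66  0.01  1.46 -0.04] pos [0.551  0.2598 0.1971] F [-5.4  9.7  1.2] t 5.85
[[0, [0.27, 0.0, 0.0], [-0.0, -0.02, 0.0]], [0, [0.26, 0.0, 0.0], [-0.0, -0.02, 0.01]], [0, [0.27, 0.0, 0.0], [-0.01, -0.01, -0.0]], [0, [0.0, 0.0, -0.35], [0.0, -0.0, -0.0]], [0, [0.0, 0.0, -0.56], [0.0, -0.0, -0.0]], [0, [0.0, 0.0, -0.63], [0.0, -0.0, -0.0]], [0, [0.0, 0.0, -0.57], [0.0, -0.0, -0.0]], [0, [0.0, 0.0, -0.34], [0.0, -0.0, -0.0]]]
end [0.5373 0.2973 0.3198] [-0.342  0.94   0.001]

q [ 0.31  0.02  1.66  0.01  1.46 -0.04] pos [0.551  0.2598 0.1971] F [-5.4  9.7  1.2] t 5.85
[[1, [0.06, -0.12, 0.18], [0.0, -0.0, 0.18]], [1, [0.09, -0.18, 0.26], [0.0, -0.0, 0.27]], [1, [0.09, -0.24, 0.33], [0.0, -0.0, 0.34]], [1, [0.1, -0.27, 0.38], [0.0, -0.0, 0.39]], [1, [0.1, -0.3, 0.42], [0.0, -0.0, 0.42]], [1, [0.08, -0.32, 0.43], [0.0, -0.0, 0.44]], [1, [0.05, -0.32, 0.43], [0.0, -0.0, 0.44]], [1, [0.04, -0.31, 0.41], [0.0, -0.0, 0.42]]]
[[1, [0.02, -0.29, 0.38], [0.0, -0.0, 0.38]], [1, [-0.0, -0.25, 0.33], [0.0, -0.0, 0.34]], [1, [-0.01, -0.2, 0.26], [0.0, -0.01, 0.27]], [1, [-0.01, -0.14, 0.18], [0.0, 0.0, 0.18]], [1, [0.0, 0.0, 0.27], [0.0, 0.0, 0.0]], [1, [0.0, 0.0, 0.43], [0.0, 0.0, 0.0]], [1, [0.0, 0.0, 0.43], [0.0, 0.0, 0.0]], [1, [0.0, 0.0, 0.27], [0.0, 0.0, 0.0]]]
end [0.3862 0.3148 0.0502] [ 0.218  0.976 -0.001]
```

Emit:
play_rows(
  series=[
    [0,[0.27,0,0],[0,0,0]],
    [0,[0.26,0,0],[0,0,0]],
    [0,[0.27,0,0],[0,0,0]],
    [0,[0,0,-0.35],[0,0,0]],
    [0,[0,0,-0.56],[0,0,0]],
    [0,[0,0,-0.63],[0,0,0]],
    [0,[0,0,-0.57],[0,0,0]],
    [0,[0,0,-0.34],[0,0,0]],
  ],
)

```text
t: 6.85
tool_pos: [0.5398, 0.2942, 0.3234]
tool_rot: [1.801, 2.571, 0.005]
contact_force: [0.2, -0.2, 0.4]
opening: -0.0001
grip_force: 0.0
```

Emit:
play_rows(
  series=[
    [1,[0.06,-0.12,0.18],[0,0,0.18]],
    [1,[0.09,-0.18,0.26],[0,0,0.27]],
    [1,[0.09,-0.24,0.33],[0,0,0.34]],
    [1,[0.1,-0.27,0.38],[0,0,0.39]],
    [1,[0.1,-0.3,0.42],[0,0,0.42]],
    [1,[0.08,-0.32,0.43],[0,0,0.44]],
    [1,[0.05,-0.32,0.43],[0,0,0.44]],
    [1,[0.04,-0.31,0.41],[0,0,0.42]],
  ],
)

```text
t: 7.85
tool_pos: [0.4293, 0.3058, 0.1745]
tool_rot: [-2.285, -2.155, 0.006]
contact_force: [0.2, -0.3, -0.0]
opening: 0.0853
grip_force: 0.0
```

Emit:
play_rows(
  series=[
    [1,[0.02,-0.29,0.38],[0,0,0.38]],
    [1,[0,-0.25,0.33],[0,0,0.34]],
    [1,[-0.01,-0.2,0.26],[0,0,0.27]],
    [1,[-0.01,-0.14,0.18],[0,0,0.18]],
    [1,[0,0,0],[0,0,0]],
  ],
)

```text
t: 8.48
tool_pos: [0.3863, 0.311, 0.1185]
tool_rot: [-2.451, -1.965, 0.005]
contact_force: [0.9, -0.1, 0.7]
opening: 0.0851
grip_force: 0.0
```

Run:
```python
from plan import *
d=cam('side');t=cam('top');o=ctrl.get_obs();p=o['tool_pos'];print(o['tool_pos'],R.from_rotvec(o['tool_rot']).as_matrix().round(3).tolist(),o['q'].round(2),o['contact_force'],proj(d,[p,p+[0,0,.013],p+[0,0,.034],[.3863,.3148,.04]]))
a=d['color'][210:310,290:420];cv2.imwrite('pics/c6.png',cv2.resize(a,(780,600),interpolation=cv2.INTER_CUBIC))
h=cv2.cvtColor(t['color'],cv2.COLOR_BGR2HSV);m=(h[...,0]>15)&(h[...,0]<35)&(h[...,1]>120)&(h[...,2]>100)
for r in range(166,188,2): print(r,(np.where(m[r,235:275])[0]+235).tolist(),end=' ')
```

```text
[0.3879374  0.31164773 0.12040706] [[0.217, 0.976, 0.0], [0.976, -0.217, -0.0], [0.0, 0.0, -1.0]] [ 0.53 -0.19  1.99 -0.    1.34  0.75] [ 0.42973828  0.02190699 -0.30486962] [[348.02126883 252.03229614]
 [348.42439402 246.89553988]
 [349.08194261 238.48249744]
 [346.3780776  283.37842089]]
166 [] 168 [255, 256] 170 [252, 253, 254, 255, 256, 257] 172 [249, 250, 251, 252, 253, 254, 255, 256, 257] 174 [250, 251, 252, 253, 254, 255, 256, 257, 258] 176 [250, 251, 252, 253, 254, 255, 256, 257, 258] 178 [251, 252, 253, 254, 255, 256, 257, 258, 259] 180 [252, 253, 254, 255, 256, 257, 258, 259, 260] 182 [252, 253, 254, 255, 256, 257, 258, 259, 260, 261] 184 [253, 254, 255] 186 []
```

View pics/c6.png

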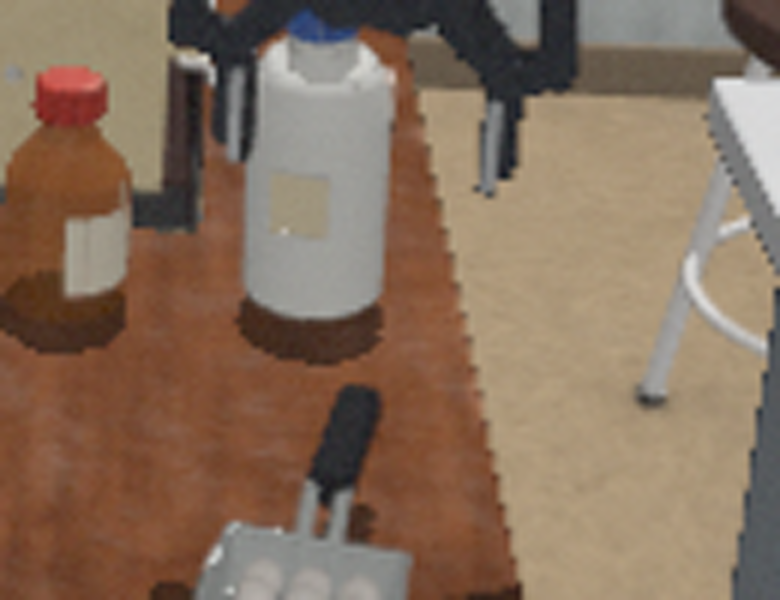

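The fingertips are at (329,237) and (371,242), midpoint (350,239). That is again about 20 mm short of the nominal tip and laterally centred on the handle. I'll descend to a reported z of 0.004 and close.

Emit:
play_rows(
  series=[
    [1,[0.05,-0.04,0.25],[0,0,0]],
    [1,[0,0,0.5],[0,0,0]],
    [1,[0,0,0.5],[0,0,0]],
    [1,[0,0,0.5],[0,0,0]],
    [1,[0,0,0.35],[0,0,0]],
    [1,[0,0,0.22],[0,0,0]],
    [1,[0,0,0],[0,0,0]],
    [1,[0,0,0],[0,0,0]],
  ],
)

```text
t: 9.57
tool_pos: [0.3872, 0.315, 0.0053]
tool_rot: [2.451, 1.965, 0.003]
contact_force: [0.1, 0.2, -0.3]
opening: 0.0856
grip_force: 0.0
```

Emit:
play_rows(
  series=[
    [0.4,[0,0,0],[0,0,0]],
    [0.3,[0,0,0],[0,0,0]],
    [0.15,[0,0,0],[0,0,0]],
    [0,[0,0,0],[0,0,0]],
    [0,[0,0,0],[0,0,0]],
    [0,[0,0,0],[0,0,0]],
  ],
  force=70,
)

```text
t: 10.32
tool_pos: [0.3865, 0.3145, 0.0046]
tool_rot: [2.451, 1.965, -0.0]
contact_force: [-0.7, -1.2, 4.3]
opening: 0.0168
grip_force: 68.9
```

Run:
```python
from plan import *
d=cam('side');t=cam('top');o=ctrl.get_obs();print(o['tool_pos'],o['tool_rot'],o['opening'],o['grip_force'],o['contact_force'])
a=cv2.resize(d['color'][240:340,300:400],(500,500),interpolation=cv2.INTER_CUBIC)
cv2.imwrite('pics/c7.png',a)
cv2.imwrite('pics/t7.png',t['color'])
```

```text
[0.38645432 0.31449635 0.00462541] [ 2.45101449e+00  1.96500006e+00 -2.35476856e-04] 0.016530203992599215 68.90668272972107 [-1.22025255 -1.85092967  4.40602668]
```

View pics/c7.png

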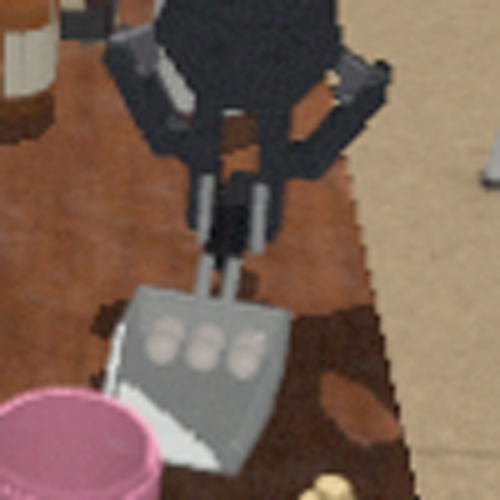

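Grip confirmed: the handle is between the pads at (228,225), and the six balls are in the bowl at (165–245,340). I'll plan the lift, swing and pour.

Run:
```python
from plan import *
def tcp(L,r): return L-r.apply([.158,0,-.0164])
o=ctrl.get_obs();p=o['tool_pos'];r0=rot(77.4)
r1=rot(20)
a=plan(0,[([p[0],p[1],.325],r0,16),(tcp(ch(-.022,0,.341),r1),r1,16)]);print()
L=[(tcp(ch(-.022,0,z),rot(20,q)),rot(20,q),n) for z,q,n in((.315,12,4),(.292,27,6),(.287,42,6))]
for l in L: print(l[0].round(3))
plan(0,L,a)
```

```text
q [ 0.53 -0.03  2.06 -0.    1.11  0.75] pos [0.3865 0.3145 0.0046] F [-1.2 -1.9  4.4] t 10.425
[[0, [-0.0, 0.0, -0.2], [0.0, 0.0, 0.0]], [0, [-0.0, 0.0, -0.29], [0.0, 0.0, 0.0]], [0, [-0.0, 0.0, -0.35], [0.0, 0.0, 0.0]], [0, [-0.0, 0.0, -0.4], [0.0, 0.0, 0.0]], [0, [-0.0, 0.0, -0.45], [0.0, 0.0, 0.0]], [0, [-0.0, 0.0, -0.49], [0.0, 0.0, 0.0]], [0, [-0.0, 0.0, -0.51], [0.0, 0.0, 0.0]], [0, [-0.0, 0.0, -0.51], [0.0, 0.0, 0.0]]]
[[0, [-0.0, 0.0, -0.52], [0.0, 0.0, 0.0]], [0, [-0.0, 0.0, -0.51], [0.0, 0.0, 0.0]], [0, [-0.0, 0.0, -0.48], [0.0, 0.0, 0.0]], [0, [-0.0, 0.0, -0.46], [0.0, 0.0, 0.0]], [0, [-0.0, 0.0, -0.4], [0.0, 0.0, 0.0]], [0, [-0.0, 0.0, -0.35], [0.0, 0.0, 0.0]], [0, [-0.0, 0.0, -0.28], [0.0, 0.0, 0.0]], [0, [-0.0, 0.0, -0.21], [0.0, 0.0, 0.0]]]
[[0, [-0.04, 0.06, 0.0], [0.0, 0.0, 0.23]], [0, [-0.04, 0.09, 0.0], [0.0, 0.0, 0.31]], [0, [-0.06, 0.1, 0.0], [0.0, 0.0, 0.4]], [0, [-0.06, 0.13, 0.0], [0.0, 0.0, 0.45]], [0, [-0.05, 0.15, 0.0], [0.0, 0.0, 0.51]], [0, [-0.05, 0.16, 0.0], [0.0, 0.0, 0.54]], [0, [-0.03, 0.17, 0.0], [0.0, 0.0, 0.57]], [0, [-0.02, 0.18, 0.01], [0.0, 0.0
[... 644 characters left out ...]
0.0]], [0, [-0.01, -0.0, -0.04], [0.0, -0.46, -0.0]], [0, [-0.0, -0.0, -0.03], [0.0, -0.29, -0.0]], [0, [0.01, -0.0, -0.04], [0.0, -0.21, -0.0]], [0, [0.02, -0.0, -0.07], [0.0, -0.33, -0.0]], [0, [0.02, -0.0, -0.08], [0.0, -0.4, -0.0]], [0, [0.01, -0.0, -0.09], [0.0, -0.39, -0.0]]]
[[0, [0.01, -0.0, -0.07], [0.0, -0.34, -0.0]], [0, [0.0, -0.0, -0.04], [0.0, -0.2, -0.0]], [0, [0.01, -0.0, -0.08], [0.0, -0.21, -0.0]], [0, [0.01, -0.0, -0.13], [0.0, -0.33, -0.0]], [0, [-0.0, -0.0, -0.16], [0.0, -0.4, -0.0]], [0, [-0.01, -0.0, -0.16], [0.0, -0.4, -0.0]], [0, [-0.01, -0.0, -0.13], [0.0, -0.33, -0.0]], [0, [-0.01, -0.0, -0.08], [0.0, -0.21, -0.0]]]
end [0.4946 0.2475 0.3805] [ 0.698  0.254 -0.669]
```

Emit:
play_rows(
  series=[
    [0,[0,0,-0.1],[0,0,0]],
    [0,[0,0,-0.22],[0,0,0]],
    [0,[0,0,-0.35],[0,0,0]],
    [0,[0,0,-0.43],[0,0,0]],
    [0,[0,0,-0.5],[0,0,0]],
    [0,[0,0,-0.55],[0,0,0]],
    [0,[0,0,-0.55],[0,0,0]],
    [0,[0,0,-0.55],[0,0,0]],
  ],
)

```text
t: 11.42
tool_pos: [0.3864, 0.3146, 0.169]
tool_rot: [2.451, 1.965, 0.002]
contact_force: [0.2, 0.1, -2.6]
opening: 0.0163
grip_force: 68.4
```

Emit:
play_rows(
  series=[
    [0,[0,0,-0.55],[0,0,0]],
    [0,[0,0,-0.53],[0,0,0]],
    [0,[0,0,-0.5],[0,0,0]],
    [0,[0,0,-0.46],[0,0,0]],
    [0,[0,0,-0.4],[0,0,0]],
    [0,[0,0,-0.35],[0,0,0]],
    [0,[0,0,-0.24],[0,0,0]],
    [0,[0,0,-0.13],[0,0,0]],
  ],
)

```text
t: 12.42
tool_pos: [0.3864, 0.3146, 0.3255]
tool_rot: [2.451, 1.965, 0.0]
contact_force: [-0.2, -1.1, -2.7]
opening: 0.0164
grip_force: 68.4
```

```bash
cat > w.py <<'E'
from plan import *
def tcp(L,r): return L-r.apply([.158,0,-.0164])
d=cam('side');t=cam('top');o=ctrl.get_obs();p=o['tool_pos'];r=R.from_rotvec(o['tool_rot'])
print(p.round(4),r.as_matrix()[:,0].round(3),o['opening'],o['grip_force'],o['contact_force'].round(1))
# white ball blobs in the bowl region
B=p+r.apply([.099-.015,0,-.0114]);L=p+r.apply([.158,0,-.0164])
for n,c in(('side',d),('top',t)):
    u,v=proj(c,[B,L]);x,y=u.astype(int);w=c['color'][max(y-25,0):y+25,max(x-25,0):x+25];print(n,'bowl',u.round(),'lip',v.round(),'white px',int((w.min(2)>185).sum()))
    cv2.imwrite(f'pics/w_{n}_{o["t"]:.2f}.png',c['color'])
E
python3 w.py
```

```text
[0.3866 0.3146 0.3253] [0.218 0.976 0.   ] 0.016508082953206955 68.39300036430359 [ 0.3 -0.1 -2. ]
side bowl [350. 171.] lip [343. 179.] white px 110
top bowl [202. 273.] lip [169. 265.] white px 204
```

Weight is 2.6 N, about 0.27 kg, which fits the scoop plus balls. Now I'll swing to the hopper.

Emit:
play_rows(
  series=[
    [0,[-0.02,0.03,0],[0,0,0.12]],
    [0,[-0.05,0.08,0],[0,0,0.3]],
    [0,[-0.06,0.11,0],[0,0,0.4]],
    [0,[-0.06,0.13,0],[0,0,0.46]],
    [0,[-0.06,0.16,0],[0,0,0.53]],
    [0,[-0.05,0.17,0],[0,0,0.56]],
    [0,[-0.04,0.18,0],[0,0,0.6]],
    [0,[-0.02,0.19,0],[0,0,0.62]],
  ],
)

```text
t: 13.52
tool_pos: [0.4271, 0.2752, 0.3242]
tool_rot: [-2.865, -1.289, 0.002]
contact_force: [-0.3, -0.7, -3.2]
opening: 0.0167
grip_force: 68.4
```

Emit:
play_rows(
  series=[
    [0,[-0.01,0.19,0],[0,0,0.62]],
    [0,[0,0.19,0],[0,0,0.6]],
    [0,[0.02,0.18,0],[0,0,0.56]],
    [0,[0.03,0.16,0],[0,0,0.52]],
    [0,[0.04,0.14,0],[0,0,0.46]],
    [0,[0.04,0.11,0],[0,0,0.4]],
    [0,[0.04,0.08,0],[0,0,0.28]],
    [0,[0.02,0.03,0],[0,0,0.14]],
  ],
)

```text
t: 14.52
tool_pos: [0.467, 0.2369, 0.3246]
tool_rot: [-3.094, -0.545, 0.001]
contact_force: [-0.4, 0.4, -2.4]
opening: 0.0164
grip_force: 68.4
```

```bash
cat >> w.py <<'E'
v=L[:2]-C;print('lip in chute',v@XH,v@YH,L[2],o['q'].round(2))
E
python3 w.py
python3 - <<'E'
from w import *
plan(0,[(tcp(ch(-.022,0,z),rot(20,q)),rot(20,q),n) for z,q,n in((.315,12,4),(.292,27,6),(.287,42,6))])
E
```

```text
[0.4669 0.237  0.3247] [ 0.939  0.343 -0.   ] 0.016878855041516365 68.4009039402008 [ 0.7  0.5 -2.5]
side bowl [281. 152.] lip [248. 151.] white px 330
top bowl [262. 210.] lip [251. 179.] white px 1049
lip in chute -0.022040177593750314 -0.0003607477759652679 0.3410665654251271 [ 0.33 -0.23  1.69  0.    1.69  1.55]
[0.4668 0.2372 0.3248] [ 0.939  0.343 -0.   ] 0.01664708709955918 68.40336441993713 [-0.7  0.4 -2.4]
side bowl [281. 152.] lip [248. 151.] white px 308
top bowl [262. 211.] lip [251. 179.] white px 1049
lip in chute -0.022123808593891695 -1.380733380117273e-05 0.3411941246425458 [ 0.33 -0.23  1.69  0.    1.69  1.55]
q [ 0.33 -0.23  1.69  0.    1.69  1.55] pos [0.4668 0.2372 0.3248] F [-0.7  0.4 -2.4] t 14.725
[[0, [0.0, -0.0, -0.03], [0.0, -0.29, 0.0]], [0, [0.0, -0.0, -0.04], [0.0, -0.46, 0.01]], [0, [-0.0, -0.0, -0.04], [0.0, -0.46, -0.0]], [0, [-0.01, -0.01, -0.03], [0.0, -0.29, 0.0]], [0, [0.01, 0.0, -0.04], [0.0, -0.21, 0.0]], [0, [0.02, 0.0, -0.07], [0.0, -0.33, 0.0]], [0, [0.02, 0.0, -0.08], [0.0, -0.4, 0.0]], [0, [0.02, 0.0, -0.08], [0.0, -0.39, 0.0]]]
[[0, [0.01, 0.0, -0.07], [0.0, -0.34, 0.0]], [0, [-0.0, 0.0, -0.05], [0.0, -0.2, 0.0]], [0, [0.01, 0.0, -0.08], [0.0, -0.21, 0.0]], [0, [0.01, 0.0, -0.13], [0.0, -0.33, 0.0]], [0, [-0.0, 0.0, -0.16], [0.0, -0.4, 0.0]], [0, [-0.01, 0.0, -0.16], [0.0, -0.4, 0.0]], [0, [-0.01, 0.0, -0.13], [0.0, -0.33, 0.0]], [0, [-0.01, 0.0, -0.08], [0.0, -0.21, 0.0]]]
end [0.4947 0.2479 0.3805] [ 0.698  0.254 -0.669]
```

Emit:
play_rows(
  series=[
    [0,[0,0,-0.03],[0,-0.29,0]],
    [0,[0,0,-0.04],[0,-0.46,0]],
    [0,[0,0,-0.04],[0,-0.46,0]],
    [0,[-0.01,0,-0.03],[0,-0.29,0]],
    [0,[0.01,0,-0.04],[0,-0.21,0]],
    [0,[0.02,0,-0.07],[0,-0.33,0]],
    [0,[0.02,0,-0.08],[0,-0.4,0]],
    [0,[0.02,0,-0.08],[0,-0.39,0]],
  ],
)

```text
t: 15.72
tool_pos: [0.4737, 0.2397, 0.3444]
tool_rot: [2.968, 0.526, -0.596]
contact_force: [-0.1, 0.5, -3.1]
opening: 0.0165
grip_force: 68.4
```

Emit:
play_rows(
  series=[
    [0,[0.01,0,-0.07],[0,-0.34,0]],
    [0,[0,0,-0.05],[0,-0.2,0]],
    [0,[0.01,0,-0.08],[0,-0.21,0]],
    [0,[0.01,0,-0.13],[0,-0.33,0]],
    [0,[0,0,-0.16],[0,-0.4,0]],
    [0,[-0.01,0,-0.16],[0,-0.4,0]],
    [0,[-0.01,0,-0.13],[0,-0.33,0]],
    [0,[-0.01,0,-0.08],[0,-0.21,0]],
  ],
)

```text
t: 16.73
tool_pos: [0.4954, 0.2475, 0.3807]
tool_rot: [2.778, 0.492, -1.068]
contact_force: [-0.7, 0.5, -1.9]
opening: 0.0168
grip_force: 68.6
```

Emit:
play_rows(
  series=[
    [0,[0,0,0],[0,0,0]],
    [0,[0,0,0],[0,0,0]],
    [0,[0,0,0],[0,0,0]],
    [0,[0,0,0],[0,0,0]],
    [0,[0,0,0],[0,0,0]],
    [0,[0,0,0],[0,0,0]],
    [0,[0,0,0],[0,0,0]],
    [0,[0,0,0],[0,0,0]],
  ],
)

```text
t: 17.73
tool_pos: [0.495, 0.2474, 0.3805]
tool_rot: [2.779, 0.492, -1.067]
contact_force: [0.1, 0.1, -1.5]
opening: 0.0164
grip_force: 68.6
```

```bash
python3 w.py
python3 - <<'E'
from plan import *
d=cam('side');t=cam('top')
a=d['color'][120:330,190:330];b=t['color'][150:240,195:315]
cv2.imwrite('pics/c8.png',np.hstack([cv2.resize(a,(400,600),interpolation=cv2.INTER_CUBIC),cv2.copyMakeBorder(cv2.resize(b,(400,300),interpolation=cv2.INTER_CUBIC),0,300,0,0,cv2.BORDER_CONSTANT)]))
E
```

```text
[0.495  0.2474 0.3806] [ 0.698  0.255 -0.669] 0.016589589120928387 68.58364462852478 [ 0.5  1.1 -2.2]
side bowl [274. 154.] lip [248. 176.] white px 431
top bowl [259. 204.] lip [252. 182.] white px 0
lip in chute -0.021788429315384335 -0.0001550740577837119 0.2870738758801502 [ 0.33  0.32  1.15 -0.02  2.4   1.55]
```

Run:
```python
from h import *
d=cam('side')['color'];a=cv2.imread('pics/side0.png')
df=cv2.absdiff(d,a).max(2)>25
for n,(x0,y0,x1,y1) in dict(empty=(230,275,272,325),dark=(215,230,240,275),desk=(270,210,400,400)).items():
    ys,xs=np.where(df[y0:y1,x0:x1]);print(n,len(xs),(xs.mean()+x0,ys.mean()+y0) if len(xs) else '')
ys,xs=np.where(df[275:325,230:272])
for r in range(292,322): print(r,''.join('#' if df[r,c] else '.' for c in range(230,272)), ''.join('W' if d[r,c].min()>170 else '.' for c in range(230,272)))
```

```text
empty 226 (np.float64(266.0088495575221), np.float64(304.8362831858407))
dark 0 
desk 3362 (np.float64(325.0032718619869), np.float64(319.91136228435454))
292 ..................................######.. ..........................................
293 ..................................#######. ..........................................
294 ..................................####.#.# ..........................................
295 ......................................##.# ..........................................
296 .................................######### ..........................................
297 ...............................########### ..........................................
298 ................................#######.## ..........................................
299 .......................................#.. ..........................................
300 ............##.....####...........######## ..........................................
301 ...........####...................######## ..........................................
302 ...........###....................#######
[... 1054 characters left out ...]
.....................###### ..........................................
315 ...................................####### ..........................................
316 ....................................###### ..........................................
317 ....................................#..... ..........................................
318 .......................................... ..........................................
319 .......................................... ..........................................
320 .......................................... ..........................................
321 ....................................#.#### ..........................................
```

Run:
```python
from h import *
d=cam('side')['color'];t=cam('top')['color'];a=cv2.imread('pics/side0.png')
R=lambda i,b,s:cv2.resize(i[b[1]:b[3],b[0]:b[2]],s,interpolation=cv2.INTER_CUBIC)
st=lambda i:cv2.normalize(i,None,0,255,cv2.NORM_MINMAX)
J=(225,270,275,325)
top=np.hstack([st(R(a,J,(270,300))),st(R(d,J,(270,300))),R(t,(205,145,310,240),(260,300))])
bot=np.hstack([R(d,(200,130,320,230),(400,300)),R(d,(190,220,400,380),(400,300))])
cv2.imwrite('pics/c9.png',np.vstack([top,bot]))
g=cv2.absdiff(d,a).max(2)[275:325,232:266]; print((g>12).sum(),g.mean(), 'flap/leg area diff',cv2.absdiff(d,a).max(2)[205:275,230:262].mean())
```

```text
208 8.550588235294118 flap/leg area diff 7.8151785714285715
```

View pics/c9.png

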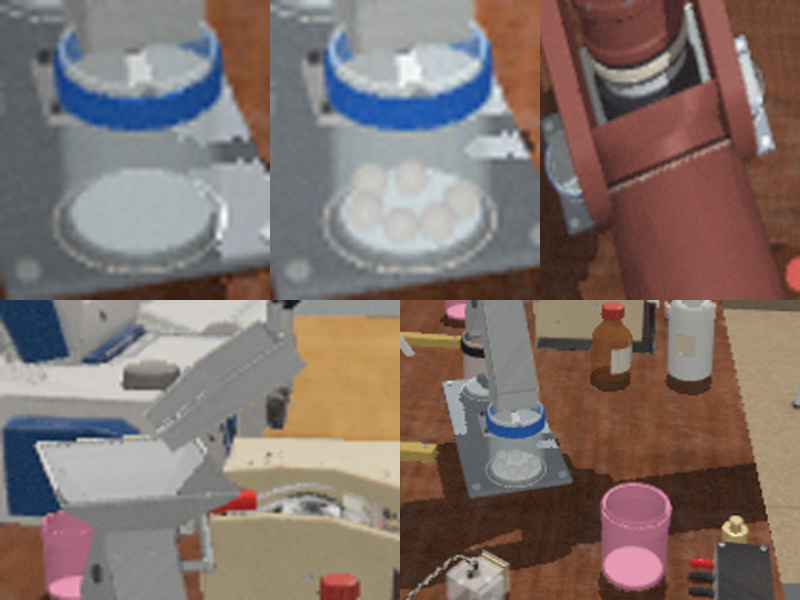

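The last picture shows all six white balls in the blue-collar jar, with the jar upright and the bottles in place. I'll return the scoop along the same way.

Run:
```python
from plan import *
plan(0,[([.467,.237,.40],rot(20,0),8),([.3865,.3145,.325],rot(77.4),12),([.3865,.3145,.02],rot(77.4),12)])
```

```text
q [ 0.33  0.32  1.15 -0.02  2.4   1.55] pos [0.495  0.2474 0.3806] F [ 0.4 -0.1 -1.6] t 18.075
[[0, [-0.05, 0.0, 0.01], [0.0, 0.4, 0.0]], [0, [-0.09, 0.0, 0.01], [0.0, 0.62, 0.0]], [0, [-0.1, 0.0, -0.0], [0.0, 0.76, 0.0]], [0, [-0.11, 0.0, -0.01], [0.0, 0.84, 0.0]], [0, [-0.11, 0.0, -0.03], [0.0, 0.85, 0.01]], [0, [-0.1, 0.0, -0.03], [0.0, 0.76, -0.0]], [0, [-0.08, 0.0, -0.04], [0.0, 0.62, -0.0]], [0, [-0.05, 0.0, -0.02], [0.0, 0.4, -0.0]]]
[[0, [-0.04, -0.09, 0.07], [0.0, 0.0, -0.32]], [0, [-0.06, -0.14, 0.1], [0.0, 0.0, -0.48]], [0, [-0.07, -0.17, 0.12], [0.0, 0.0, -0.59]], [0, [-0.05, -0.2, 0.14], [0.0, 0.0, -0.68]], [0, [-0.04, -0.23, 0.16], [0.0, 0.0, -0.75]], [0, [-0.01, -0.24, 0.16], [0.0, 0.0, -0.77]], [0, [0.01, -0.24, 0.16], [0.0, 0.0, -0.77]], [0, [0.03, -0.23, 0.15], [0.0, 0.0, -0.74]]]
[[0, [0.06, -0.2, 0.15], [0.0, 0.0, -0.68]], [0, [0.06, -0.18, 0.12], [0.0, 0.0, -0.6]], [0, [0.06, -0.13, 0.1], [0.0, 0.0, -0.47]], [0, [0.05, -0.09, 0.07], [0.0, 0.0, -0.33]], [0, [0.0, 0.0, 0.28], [0.0, 0.0, 0.0]], [0, [0.0, 0.0, 0.4], [0.0, 0.0, 0.0]], [0, [0.0, 0.0, 0.5], [0.0, 0.0, 0.0]], [0, [0.0, 0.0, 0.58], [0.0, 0.0, 0.0]]]
[[0, [0.0, 0.0, 0.63], [0.0, 0.0, 0.0]], [0, [0.0, 0.0, 0.66], [0.0, 0.0, 0.0]], [0, [0.0, 0.0, 0.65], [0.0, 0.0, 0.0]], [0, [0.0, 0.0, 0.64], [0.0, 0.0, 0.0]], [0, [0.0, 0.0, 0.58], [0.0, 0.0, 0.0]], [0, [0.0, 0.0, 0.5], [0.0, 0.0, 0.0]], [0, [0.0, 0.0, 0.4], [0.0, 0.0, 0.0]], [0, [0.01, 0.0, 0.28], [0.0, 0.0, 0.0]]]
end [0.3865 0.3147 0.0198] [ 0.217  0.976 -0.   ]
```

Emit:
play_rows(
  series=[
    [0,[-0.05,0,0.01],[0,0.4,0]],
    [0,[-0.09,0,0.01],[0,0.62,0]],
    [0,[-0.1,0,0],[0,0.76,0]],
    [0,[-0.11,0,-0.01],[0,0.84,0]],
    [0,[-0.11,0,-0.03],[0,0.85,0]],
    [0,[-0.1,0,-0.03],[0,0.76,0]],
    [0,[-0.08,0,-0.04],[0,0.62,0]],
    [0,[-0.05,0,-0.02],[0,0.4,0]],
  ],
)

```text
t: 19.08
tool_pos: [0.4659, 0.2368, 0.4008]
tool_rot: [-3.093, -0.548, -0.004]
contact_force: [-0.2, -0.3, -2.0]
opening: 0.0167
grip_force: 68.5
```

Emit:
play_rows(
  series=[
    [0,[-0.04,-0.09,0.07],[0,0,-0.32]],
    [0,[-0.06,-0.14,0.1],[0,0,-0.48]],
    [0,[-0.07,-0.17,0.12],[0,0,-0.59]],
    [0,[-0.05,-0.2,0.14],[0,0,-0.68]],
    [0,[-0.04,-0.23,0.16],[0,0,-0.75]],
    [0,[-0.01,-0.24,0.16],[0,0,-0.77]],
    [0,[0.01,-0.24,0.16],[0,0,-0.77]],
    [0,[0.03,-0.23,0.15],[0,0,-0.74]],
  ],
)

```text
t: 20.08
tool_pos: [0.4089, 0.2922, 0.3456]
tool_rot: [-2.704, -1.598, 0.005]
contact_force: [0.3, 0.2, -2.8]
opening: 0.0166
grip_force: 68.5
```

Emit:
play_rows(
  series=[
    [0,[0.06,-0.2,0.15],[0,0,-0.68]],
    [0,[0.06,-0.18,0.12],[0,0,-0.6]],
    [0,[0.06,-0.13,0.1],[0,0,-0.47]],
    [0,[0.05,-0.09,0.07],[0,0,-0.33]],
    [0,[0,0,0.28],[0,0,0]],
    [0,[0,0,0.4],[0,0,0]],
    [0,[0,0,0.5],[0,0,0]],
    [0,[0,0,0.58],[0,0,0]],
  ],
)

```text
t: 21.08
tool_pos: [0.3862, 0.3138, 0.2348]
tool_rot: [2.45, 1.966, -0.001]
contact_force: [-0.1, -0.7, -2.3]
opening: 0.0165
grip_force: 68.5
```

Emit:
play_rows(
  series=[
    [0,[0,0,0.63],[0,0,0]],
    [0,[0,0,0.66],[0,0,0]],
    [0,[0,0,0.65],[0,0,0]],
    [0,[0,0,0.64],[0,0,0]],
    [0,[0,0,0.58],[0,0,0]],
    [0,[0,0,0.5],[0,0,0]],
    [0,[0,0,0.4],[0,0,0]],
    [0,[0,0,0.28],[0,0,0]],
  ],
)

```text
t: 22.08
tool_pos: [0.3851, 0.3132, 0.0175]
tool_rot: [-2.45, -1.966, 0.005]
contact_force: [-0.0, -0.6, -2.1]
opening: 0.0162
grip_force: 68.5
```

```bash
python3 w.py
```

```text
[0.3845 0.313  0.0174] [ 0.217  0.976 -0.003] 0.01622406932896593 68.4696614742279 [-0.2 -0.6 -1.9]
side bowl [341. 307.] lip [334. 325.] white px 155
top bowl [219. 263.] lip [194. 257.] white px 157
lip in chute -0.14731811563322733 0.23192756149714303 0.03327578506515969 [ 0.53 -0.05  2.06 -0.    1.14  0.75]
```

Descend the remaining 12–13 mm slowly and watch the force.

Emit:
play_rows(
  series=[
    [0,[0,0,0.08],[0,0,0]],
    [0,[0,0,0.08],[0,0,0]],
    [0,[0,0,0.06],[0,0,0]],
    [0,[0,0,0.02],[0,0,0]],
    [0,[0,0,0],[0,0,0]],
    [0,[0,0,0],[0,0,0]],
  ],
)

```text
t: 22.92
tool_pos: [0.3864, 0.3143, 0.008]
tool_rot: [2.45, 1.967, 0.0]
contact_force: [0.0, -0.7, -2.2]
opening: 0.0167
grip_force: 68.5
```

Emit:
play_rows(
  series=[
    [0,[0,0,0.03],[0,0,0]],
    [0,[0,0,0.02],[0,0,0]],
    [0,[0,0,0],[0,0,0]],
    [0,[0,0,0],[0,0,0]],
  ],
)

```text
t: 23.42
tool_pos: [0.3862, 0.3143, 0.0054]
tool_rot: [-2.45, -1.967, 0.0]
contact_force: [-1.1, 0.5, -1.8]
opening: 0.0165
grip_force: 68.5
```

Emit:
play_rows(
  series=[
    [0,[0,0,0.02],[0,0,0]],
    [0,[0,0,0],[0,0,0]],
    [0,[0,0,0],[0,0,0]],
  ],
)

```text
t: 23.8
tool_pos: [0.3865, 0.3143, 0.0047]
tool_rot: [2.45, 1.967, 0.0]
contact_force: [-1.0, -1.2, 2.4]
opening: 0.0163
grip_force: 69.1
```

Touching the desk now (force turned to +2.4 N). Release and rise.

Emit:
play_rows(
  series=[
    [0.25,[0,0,0],[0,0,0]],
    [0.5,[0,0,0],[0,0,0]],
    [1,[0,0,0],[0,0,0]],
    [1,[0,0,0],[0,0,0]],
    [1,[0,0,0],[0,0,0]],
    [1,[0,0,-0.2],[0,0,0]],
    [1,[0,0,-0.4],[0,0,0]],
    [1,[0,0,-0.6],[0,0,0]],
  ],
)

```text
t: 24.8
tool_pos: [0.3857, 0.3139, 0.0647]
tool_rot: [-2.45, -1.966, 0.003]
contact_force: [0.6, 0.2, -1.1]
opening: 0.0849
grip_force: 0.0
```

Emit:
play_rows(
  series=[
    [1,[0,0,-0.8],[0,0,0]],
    [1,[0,0,-0.8],[0,0,0]],
    [1,[0,0,-0.7],[0,0,0]],
    [1,[0,0,-0.4],[0,0,0]],
    [1,[0,0,0],[0,0,0]],
    [1,[0,0,0],[0,0,0]],
  ],
)

```text
t: 25.55
tool_pos: [0.3855, 0.3138, 0.1976]
tool_rot: [-2.45, -1.967, 0.004]
contact_force: [0.4, -0.4, 0.0]
opening: 0.085
grip_force: 0.0
```

Run:
```python
from h import *
d=cam('side')['color'];a=cv2.imread('pics/side0.png')
df=cv2.absdiff(d,a).max(2)
for n,(x0,y0,x1,y1) in dict(scoop=(318,270,362,336),empty_collar=(230,272,270,292),dark=(220,235,240,275),reag=(288,222,314,268),wash=(330,232,356,266)).items():
    print(n,(df[y0:y1,x0:x1]>40).sum(),(x1-x0)*(y1-y0))
def hd(im):
    m=np.zeros(im.shape[:2],np.uint8);m[268:302,335:360]=im[268:302,335:360].max(2)<50;M=cv2.moments(m,True);return M['m10']/M['m00'],M['m01']/M['m00'],M['m00']
print(hd(a),hd(d))
g=cv2.cvtColor(d,cv2.COLOR_BGR2GRAY);print(ctrl.get_obs()['contact_force'],ctrl.get_obs()['t'])
t=cam('top')['color'];h=cv2.cvtColor(t,cv2.COLOR_BGR2HSV);m=(h[...,0]>15)&(h[...,0]<35)&(h[...,1]>120)&(h[...,2]>100)
print([(np.where(m[r,235:275])[0]+235).tolist()[::8] for r in range(168,186,4)])
```

```text
scoop 710 2904
empty_collar 5 800
dark 0 800
reag 0 1196
wash 1 884
(347.0420168067227, 283.109243697479, 119.0) (346.4392523364486, 283.0373831775701, 107.0)
[-0.30582623  0.40544843  0.00838147] 25.6
[[255], [249, 257], [250, 258], [252, 260], [253]]
```

The handle is back within 1 px of where it started, so the scoop sits flat. The flap is still over, and the jars and bottles haven't moved. Handing in.

```bash
python3 -c "
from station import ctrl
print(ctrl.finish_job())"
```

```text
the job is handed in; nothing more can be done
None
```

I shut the flap on the black-ball side, poured all six white balls into the blue-collar jar, set the scoop back flat on the desk and handed the job in at about 25.6 s; no verdict came back.

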